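One spacer disc from the dispenser to the blue square

TASK

Press the dispenser's green plunger all the way down once so that a single red spacer disc slides out in front, and let the plunger spring back up. Then, with the fingertips, gently nudge that disc across the bench until it lies flat and wholly inside the blue taped square (not the yellow one). Do not pinch or lift the disc, and leave the other discs in the magazine and the jar, tape roll and screwdriver where they are.

Things in the scene. Friction and masses are not known exactly. Their poses are not given: they have to be found in the camera images.
- dispenser: Fixed grey dispenser, 144 x 48 mm (feet 76 mm wide). Origin on the bench, on the axis of its clear square magazine (48 mm wide, 38 mm high, open top). Discs come out along its -x axis, through a slot 13.5 mm high in the front face 24 mm from the origin; they slide on the bench itself (z = 0). The grey housing, 30 mm high, runs back to 120 mm towards +x; the plunger is 60 mm behind the origin.
- plunger (a joint): Plunger travel in m: 0 up, 0.026 fully down. A spring lifts it when let go (3 N to start, 7 N at the bottom, more if fast). It drives a blade (34 mm wide, 8 mm high) out of the slot 3 times as far: a full stroke leaves the lowest disc's centre about 75 mm from the dispenser's origin towards -x. The blade goes back in, the disc stays. Each stroke ejects another disc.
- plunger_top (a point): Centre of the flat top of the green plunger knob (36 mm diameter); 105 mm above the bench when up, 79 mm when fully down. Nothing stands above it.
- disc_low: The lowest red disc in the magazine, the one that will come out: 38 mm diameter, 10 mm thick, about 32 g, solid. Origin at the centre of its underside, z axis along the disc's axis.
- disc_mid: The second red disc of the same size, which lies on the lowest and drops 10 mm once that is out and the plunger is back up. It must stay in the magazine.
- disc_top: The third, uppermost red disc of the same size. It must stay in the magazine.
- blue_square: Square frame of flat blue tape on the bench, no thickness to speak of: clear inside 90 x 90 mm, tape 14 mm wide. Origin at its centre at bench height; its x and y axes run along its sides. It lies to the left or to the right of the dispenser.
- yellow_square: The same in yellow tape, on the other side. Not the target.
- jar: Amber glass jar with black lid, 62 mm diameter, 85 mm high, loose; origin at the centre of its underside. Leave alone.
- tape_roll: Roll of blue tape lying flat, 90 mm outside diameter, 24 mm high, loose; origin at the centre of its underside. Leave alone.
- screwdriver: Loose screwdriver with red handle lying on the bench at the robot's left, beyond the taped square there; 200 mm long, 26 mm thick; origin at bench height under its middle, its own x axis runs along it from handle to tip. Leave alone.
Mind the look-alikes: they are no part of the job. Of the things that look like the dispenser, the largest one is meant.

How it is judged:
By the outcome, as a careful person would: the job done as asked, in the order asked, and still so for the second after the job is handed in, with the robot touching nothing.
It also fails if it takes over 48 s, if anything falls off the work surface, if the arm or the gripper's body presses on something with over 40 N, if the wrist force passes 120 N, or if a joint passes its speed limit or range.

ROBOT

A 7-joint arm with a two-finger parallel gripper is mounted at the origin on the work surface. World frame = base frame: x ahead of the robot, y to its left, z up, the work surface at z = 0. Lengths are in m, angles in rad, forces in N, time in s.
With the tool pointing down it reaches from about 0.4 to 0.85 m from the base axis. Payload 10.4 kg.
Tool frame: the origin (TCP) lies on the centre line of the jaws, within the pads' length; the fingertips stand 11 mm ahead of it and the grasp point (between the pads) lies 8 mm behind it (ctrl.tip_extent is the distance from the TCP to the fingertips, in m); z points along the fingers, y is the direction in which the jaws open and shut (so a half turn about z gives the same grasp; the last joint's range is limited). The gripper opens to 85 mm and grips with 20 to 120 N. Pads are 22 mm wide; open, the fingers measure 114 mm over their backs; the gripper's body (76 mm by 85 mm) begins 54 mm behind the grasp point. The pads swing forward as they close: fully open they stand 13 mm farther back than shut.
Start: joints at [-1.18, 0.332, -0.065, 1.46, 0.022, 1.35, -0.088], TCP at [0.251, 0.572, 0.242] pointing down, gripper open.
Joint ranges: [-2.6, 2.6], [-0.5, 2.12], [-1.47, 1.34], [0.16, 2.42], [-1.27, 4.41], [0.06, 2.06], [-2.6, 2.6]. Speed limits (rad/s): [2.22, 2.22, 2.79, 2.79, 3.14, 3.14, 3.14].

INTERFACE

Orientations are given as a 3x3 rotation matrix whose columns are the frame's x, y, z axes.
In Python, from station import monitor, optics, ctrl gives the robot as it stands.
- The arm moves only by the shell command python3 -m inch 'ROWS'. ROWS is JSON, a list of rows, each an object with "fingers": the opening, from 0 (shut) to 1 (fully open); "xyz": the shift along the tool's x, y, z as a fraction of full scale, a list of three; "turn": the turn about the tool's z as a fraction of full scale. A call has 1 to 12 rows; each row is the pose to reach, as a shift and turn from the pose commanded when the call began, along the tool's axes at that moment, turning the shorter way round; what a row does not reach only later rows make up. Full scale, the value 1, is 0.5 m for a shift and pi rad for a turn. A row lasts 1/12 s, in which the tool goes at most 41.7 mm and 7.16 degrees, less where a joint would pass 70% of its speed; a pose out of reach is approached as far as the arm can. A call with a number of a shift or a turn outside -1 to 1 is refused whole. A call with a gripper value outside its range is refused whole. The fingers move at their own pace and stop on an object; the grip force is fixed at half the most. Time passes only in rows, so rows that repeat a pose let the fingers close. It gives the time, the measured TCP pose, the force and the opening at its end, in the units of the state.
- monitor.read_state(): the state, without advancing time (a new reading comes with each control period).
- optics.snapshot(name): name is "side" or "top" or "wrist"; returns the picture (420x560x3 uint8, red, green, blue); there is no depth.
- optics.camera_params(name): a dict with "K" (3x3 intrinsics, pixels), "R" (3x3) and "t" (3): a world point X has camera coordinates R X + t; the wrist camera has in their place "T_tool_cam" (4x4, takes a point from camera to tool coordinates, whose origin is the TCP and whose axes are the flange's). Camera axes: x right, y down, z forward; pixel columns grow to the right and rows downward; lengths in m; the calibration is good to about 2 mm. A picture is of the moment at which its call begins: read the wrist's pose just before it. camera_params takes no time and is no camera call.
- ctrl.job_done(): hands the job in, once; it reports no verdict.
The state is a dict: "clock": time; "q": joint angles; "joint_vel": joint speeds; "joint_efforts": joint torques, N m; "tcp_pos": TCP position; "ee_rot": TCP orientation; "wrist_force": force on the tool from outside, world axes, zero at the start; "ft_torque": the same for the moment, N m; "finger_gap": finger opening in m.
Only numpy, scipy, OpenCV 4.12 (cv2) and the standard library are available. Lean on these libraries where they do the work, as an engineer would, in place of code of your own. Each camera call takes 0.05 s, during which the arm holds its last target. There are 200 camera calls.

## Working session

There is one attempt and no reset: what is moved stays moved. The work goes in short steps, Python scripts to look and compute and a shell command to move; the robot and the scene stay as the last step left them, time stands still between calls to the robot, and variables do not carry over. Pictures are saved under pics/ and viewed, about 8 in all and at most 12, crops included, and the job is handed in when it is done.

```bash
mkdir -p pics; ls; python3 - <<'E'
from station import monitor, optics, ctrl
import cv2
for n in("top","side"):
    im=optics.snapshot(n); cv2.imwrite(f"pics/{n}0.png",im[...,::-1])
    p=optics.camera_params(n); print(n,p)
s=monitor.read_state(); print(s); print(ctrl.tip_extent)
E
```

```text
pics
top {'K': array([[535.71391609,   0.        , 272.32803534],
       [  0.        , 535.71391609, 209.44902727],
       [  0.        ,   0.        ,   1.        ]]), 'R': array([[ 0.00612024, -0.9999697 , -0.00480984],
       [-0.99763189, -0.00577627, -0.06853647],
       [ 0.06850661,  0.00521791, -0.99763702]]), 't': array([0.03363306, 0.5982811 , 1.14907093])}
side {'K': array([[460.21137333,   0.        , 278.73542375],
       [  0.        , 460.21137333, 211.49451317],
       [  0.        ,   0.        ,   1.        ]]), 'R': array([[ 0.76751559, -0.64099152, -0.0070491 ],
       [-0.31239225, -0.36440715, -0.87727904],
       [ 0.55975968,  0.67552742, -0.47992895]]), 't': array([-0.44657759,  0.2711669 ,  0.89721784])}
{'clock': 0.1, 'q': array([-1.1795767 ,  0.33283738, -0.06469515,  1.4608696 ,  0.02159728,
        1.34988076, -0.08848627]), 'joint_vel': array([ 6.91864386e-04, -2.06371347e-03,  6.74958781e-05, -1.84108415e-03,
       -5.46100631e-04,  1.77153118e-03,  8.39549413e-04]), 'joint_efforts': array([ 1.32350273e-03, -6.26744342e+01,  4.90812957e-02, -3.92430174e+01,
        1.63140683e-02,  6.87799024e-03,  2.61896122e-05]), 'tcp_pos': array([0.25119291, 0.57194834, 0.24157168]), 'ee_rot': array([[-9.15602876e-01,  4.02083513e-01, -4.70200287e-04],
       [ 4.02083784e-01,  9.15602076e-01, -1.21180479e-03],
       [-5.67303664e-05, -1.29859186e-03, -9.99999155e-01]]), 'wrist_force': array([-0.68008273, -0.44505134, -0.21588483]), 'ft_torque': array([-0.01175419,  0.02254149,  0.01101295]), 'finger_gap': 0.08508543288658243}
0.011
```

View pics/top0.png

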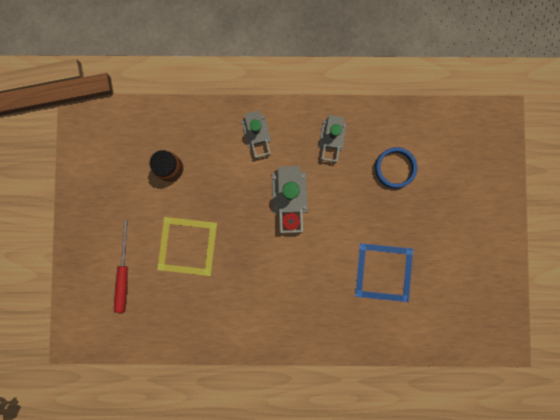

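View pics/side0.png

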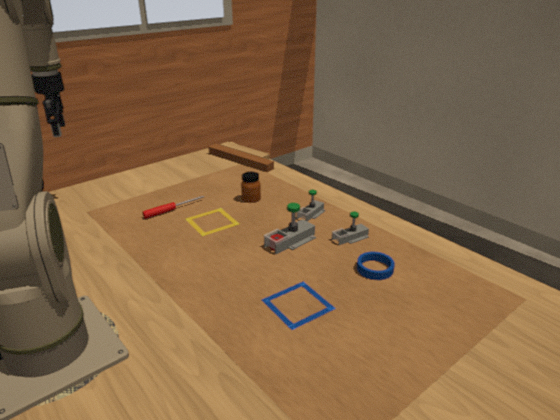

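The top view shows three dispenser look-alikes: small ones at (256,133) and (333,138), and the large one at (290,200), with red discs in its magazine at (291,221). I choose the large one. The blue square is at (384,272), with yellow at (188,247). The jar is at (165,165), the tape roll at (397,168) and the screwdriver at (121,270).

```bash
cat > h.py <<'E'
import numpy as np, cv2
from station import monitor, optics, ctrl
def pix2w(n,uv,z):
    p=optics.camera_params(n); d=p["R"].T@np.linalg.inv(p["K"])@[*uv,1]; c=-p["R"].T@p["t"]
    return c+d*(z-c[2])/d[2]
def w2pix(n,X):
    p=optics.camera_params(n); x=p["K"]@(p["R"]@np.array(X)+p["t"]); return x[:2]/x[2]
def crop(im,u0,v0,u1,v1,s,f):
    cv2.imwrite(f,cv2.resize(im[v0:v1,u0:u1,::-1],None,fx=s,fy=s,interpolation=cv2.INTER_CUBIC))
def tool(dx):  # world shift -> row fractions at present orientation
    return monitor.read_state()["ee_rot"].T@np.array(dx)/0.5
E
python3 - <<'E'
from h import *
im=cv2.imread("pics/top0.png")[...,::-1]
crop(im,260,155,420,305,4,"pics/c1.png")
hsv=cv2.cvtColor(im[...,::-1].copy(),cv2.COLOR_BGR2HSV)
m=cv2.inRange(hsv,(100,120,60),(130,255,255)); m[:215]=0
ys,xs=np.nonzero(m); pts=np.array([pix2w("top",(x,y),0)[:2] for x,y in zip(xs,ys)],np.float32)
print("blue",cv2.minAreaRect(pts))
m=cv2.inRange(hsv,(50,100,40),(85,255,255)); m[:,:270]=0; m[:,:][:160]=0
ys,xs=np.nonzero(m); print("green px",xs.mean(),ys.mean(),len(xs),xs.min(),xs.max(),ys.min(),ys.max())
E
```

```text
blue ((0.4624033570289612, -0.20865723490715027), (0.11429192125797272, 0.11383017897605896), 84.4940414428711)
green px 290.34615384615387 190.11057692307693 208 283 298 182 198
```

View pics/c1.png

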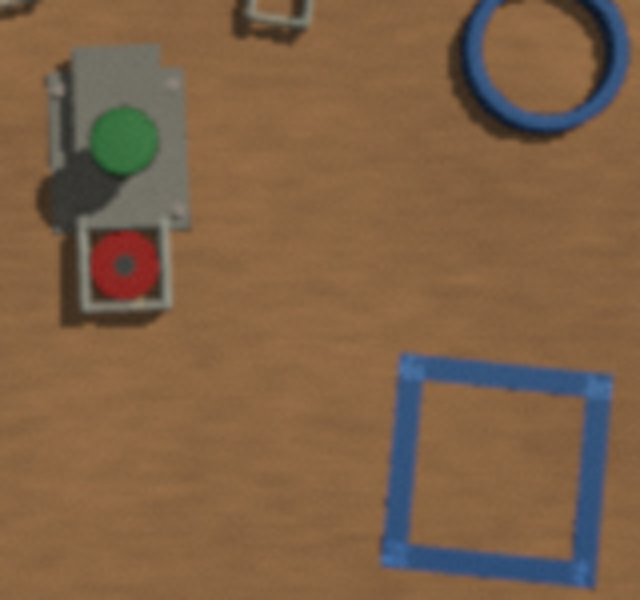

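The crop confirms the choice: green knob at about (290.7,189.8), top disc in the large magazine at (290.7,220.9), and blue square clear inside.

```bash
python3 - <<'E'
from h import *
P=pix2w("top",(290.5,189.8),.105);M=pix2w("top",(290.6,220.9),.03)
print(P,M); d=(P-M)[:2]; a=np.arctan2(d[1],d[0]); print(np.linalg.norm(d),a,np.degrees(a))
# magazine top corners (outer) at z=.038
for c in [(78,220),(170,218),(83,311),(170,306)]: print(pix2w("top",(260+c[0]/4-.4,155+c[1]/4-.4),.038))
# housing rear corners z=.03
for c in [(72,48),(159,46)]: print(pix2w("top",(260+c[0]/4-.4,155+c[1]/4-.4),.03))
x=np.array([np.cos(a),np.sin(a)]);print("disc out",M[:2]-.075*x)
s=monitor.read_state()["tcp_pos"]
print("tool to plunger above z .16:",tool([*(P[:2]-s[:2]),.16-s[2]]))
E
```

```text
[6.32474929e-01 1.04783567e-04 1.05000000e-01] [ 0.57283569 -0.00251481  0.03      ]
0.05969674681562255 0.04389569302230334 2.5150379489798382
[0.59663473 0.02253815 0.038     ]
[ 0.59799883 -0.0269116   0.038     ]
[0.54775167 0.01960091 0.038     ]
[ 0.55071012 -0.02702095  0.038     ]
[0.69102172 0.02623808 0.03      ]
[ 0.69237478 -0.02111202  0.03      ]
disc out [ 0.49790793 -0.00580592]
tool to plunger above z .16: [-1.1580546  -0.74033601  0.16417058]
```

```bash
python3 -m inch '[{"fingers":0,"xyz":[-0.2,-0.128,0],"turn":0.1},{"fingers":0,"xyz":[-0.8,-0.511,0.1],"turn":0.424},{"fingers":0,"xyz":[-0.8,-0.511,0.1],"turn":0.424},{"fingers":0,"xyz":[-0.8,-0.511,0.1],"turn":0.424},{"fingers":0,"xyz":[-0.8,-0.511,0.1],"turn":0.424},{"fingers":0,"xyz":[-0.8,-0.511,0.1],"turn":0.424},{"fingers":0,"xyz":[-0.8,-0.511,0.1],"turn":0.424},{"fingers":0,"xyz":[-0.8,-0.511,0.1],"turn":0.424},{"fingers":0,"xyz":[-0.8,-0.511,0.1],"turn":0.424},{"fingers":0,"xyz":[-0.8,-0.511,0.1],"turn":0.424},{"fingers":0,"xyz":[-0.8,-0.511,0.1],"turn":0.424},{"fingers":0,"xyz":[-0.8,-0.511,0.1],"turn":0.424}]'
python3 - <<'E'
from h import *
s=monitor.read_state();print(s["q"],s["ee_rot"][:,0],tool(np.array([.6325,0,.14])-s["tcp_pos"]))
E
```

```text
clock: 1.1
tcp_pos: [0.5169, 0.1717, 0.1917]
ee_rot: [[0.185, 0.983, 0.0], [0.983, -0.185, -0.002], [-0.002, 0.001, -1.0]]
wrist_force: [0.1, -0.6, -0.4]
finger_gap: -0.0001
[-0.72940633  0.19032576  0.36514118  1.76192689 -0.07035201  1.20284752
 -0.53117411] [ 0.18516666  0.98270533 -0.00188168] [-0.29445839  0.29079258  0.10425689]
```

```bash
python3 -m inch '[{"fingers":0,"xyz":[-0.294,0.291,0.06],"turn":0},{"fingers":0,"xyz":[-0.294,0.291,0.06],"turn":0},{"fingers":0,"xyz":[-0.294,0.291,0.06],"turn":0},{"fingers":0,"xyz":[-0.294,0.291,0.06],"turn":0},{"fingers":0,"xyz":[-0.294,0.291,0.06],"turn":0},{"fingers":0,"xyz":[-0.294,0.291,0.104],"turn":0},{"fingers":0,"xyz":[-0.294,0.291,0.104],"turn":0},{"fingers":0,"xyz":[-0.294,0.291,0.104],"turn":0},{"fingers":0,"xyz":[-0.294,0.291,0.104],"turn":0}]'
python3 - <<'E'
from h import *
s=monitor.read_state();print(s["clock"],s["ee_rot"][:,0],tool(np.array([.6325,0,.14])-s["tcp_pos"]))
im=optics.snapshot("side");crop(im,240,150,400,290,4,"pics/s1.png")
E
```

```text
clock: 1.85
tcp_pos: [0.6324, 0.0086, 0.1408]
ee_rot: [[0.173, 0.985, -0.0], [0.985, -0.173, 0.001], [0.001, -0.0, -1.0]]
wrist_force: [0.5, -0.2, 1.0]
finger_gap: 0.0001
1.85 [1.72711350e-01 9.84972253e-01 6.71492849e-04] [-0.01699518  0.00324512  0.00152257]
```

View pics/s1.png

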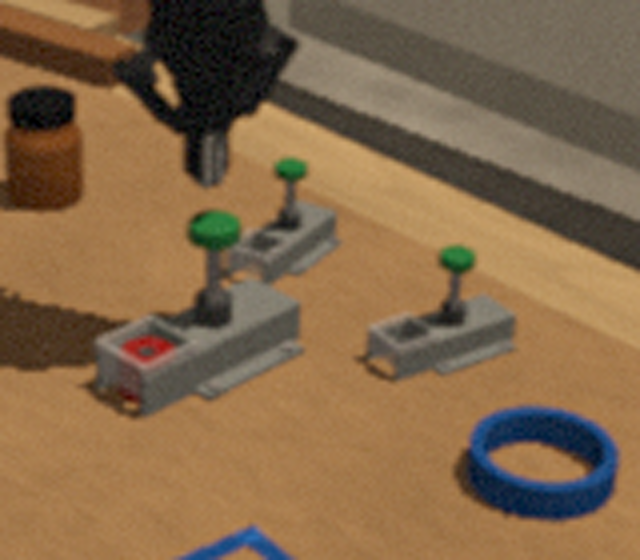

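The side view shows the shut fingertips straight above the big dispenser's knob (crop (208,180) over (214,230)), with the discs still in the magazine. I press now.

```bash
python3 -m inch '[{"fingers":0,"xyz":[0,0,0.03],"turn":0},{"fingers":0,"xyz":[0,0,0.04],"turn":0},{"fingers":0,"xyz":[0,0,0.047],"turn":0},{"fingers":0,"xyz":[0,0,0.054],"turn":0},{"fingers":0,"xyz":[0,0,0.061],"turn":0},{"fingers":0,"xyz":[0,0,0.068],"turn":0},{"fingers":0,"xyz":[0,0,0.075],"turn":0},{"fingers":0,"xyz":[0,0,0.082],"turn":0},{"fingers":0,"xyz":[0,0,0.089],"turn":0},{"fingers":0,"xyz":[0,0,0.096],"turn":0},{"fingers":0,"xyz":[0,0,0.1],"turn":0},{"fingers":0,"xyz":[0,0,0.1],"turn":0}]'
python3 -m inch '[{"fingers":0,"xyz":[0,0,0.001],"turn":0},{"fingers":0,"xyz":[0,0,0.001],"turn":0}]'
```

```text
clock: 2.9
tcp_pos: [0.6326, 0.0082, 0.0911]
ee_rot: [[0.173, 0.985, 0.0], [0.985, -0.173, 0.001], [0.001, 0.0, -1.0]]
wrist_force: [-3.8, 1.8, 6.3]
finger_gap: 0.0002
clock: 3.07
tcp_pos: [0.6326, 0.0083, 0.0909]
ee_rot: [[0.173, 0.985, 0.0], [0.985, -0.173, 0.001], [0.001, 0.0, -1.0]]
wrist_force: [-3.6, 1.5, 6.9]
finger_gap: 0.0001
```

```bash
python3 -m inch '[{"fingers":0,"xyz":[0,0,0.002],"turn":0},{"fingers":0,"xyz":[0,0,0.003],"turn":0},{"fingers":0,"xyz":[0,0,0.003],"turn":0},{"fingers":0,"xyz":[0,0,0.003],"turn":0}]'
```

```text
clock: 3.4
tcp_pos: [0.6327, 0.0083, 0.0901]
ee_rot: [[0.173, 0.985, 0.001], [0.985, -0.173, 0.001], [0.002, 0.0, -1.0]]
wrist_force: [-7.1, 2.2, 13.3]
finger_gap: -0.0001
```

The force rose past the spring's 7 N to 13 N, so the plunger is at its stop. I retract slowly.

```bash
python3 -m inch '[{"fingers":0,"xyz":[0,0,-0.006],"turn":0},{"fingers":0,"xyz":[0,0,-0.014],"turn":0},{"fingers":0,"xyz":[0,0,-0.022],"turn":0},{"fingers":0,"xyz":[0,0,-0.03],"turn":0},{"fingers":0,"xyz":[0,0,-0.038],"turn":0},{"fingers":0,"xyz":[0,0,-0.046],"turn":0},{"fingers":0,"xyz":[0,0,-0.054],"turn":0},{"fingers":0,"xyz":[0,0,-0.1],"turn":0},{"fingers":0,"xyz":[0,0,-0.16],"turn":0},{"fingers":0,"xyz":[0,0,-0.2],"turn":0},{"fingers":0,"xyz":[0,0,-0.2],"turn":0}]'
python3 - <<'E'
from h import *
im=optics.snapshot("top");cv2.imwrite("pics/top1.png",im[...,::-1]);crop(im,230,150,430,310,4,"pics/c2.png")
im=optics.snapshot("side");cv2.imwrite("pics/side1.png",im[...,::-1])
s=monitor.read_state();print(s["tcp_pos"],s["wrist_force"])
E
```

```text
clock: 4.32
tcp_pos: [0.6344, 0.0067, 0.1931]
ee_rot: [[0.175, 0.985, 0.006], [0.985, -0.175, 0.0], [0.002, 0.006, -1.0]]
wrist_force: [0.1, -1.0, 1.1]
finger_gap: -0.0002
[0.63269683 0.00711339 0.18880433] [ 0.82382178  0.55464778 -0.25430474]
```

View pics/c2.png

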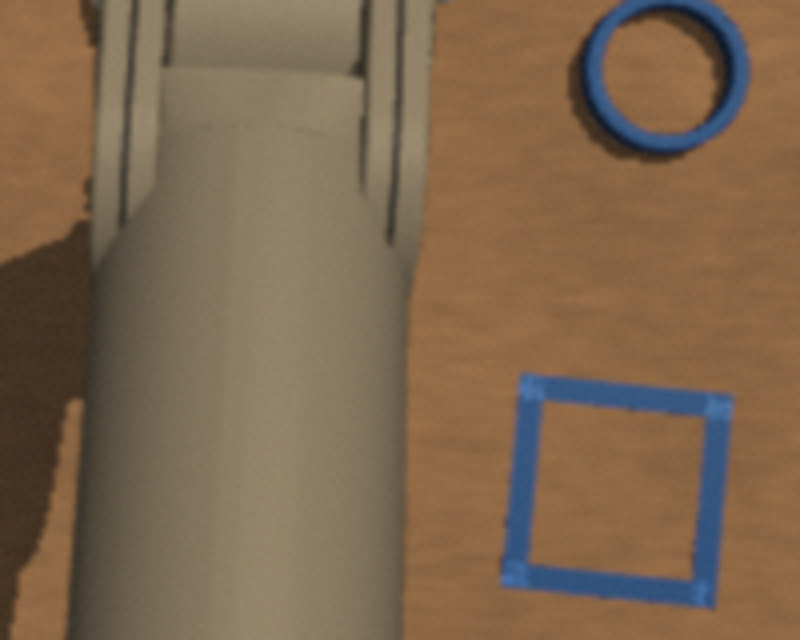

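The arm hides the disc from the top camera, so I use the side view.

```bash
python3 - <<'E'
from h import *
im=cv2.imread("pics/side1.png")[...,::-1]
crop(im,225,190,345,280,6,"pics/s2.png"); print(w2pix("side",[.498,-.006,.01]))
E
```

```text
[254.84826894 254.47812408]
```

View pics/s2.png

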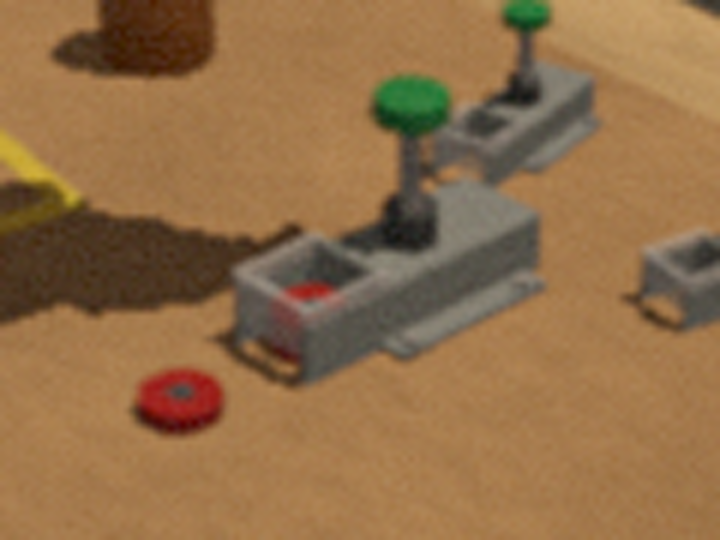

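The side view shows exactly one disc out, lying flat at crop (180,393), i.e. pixel (254.9,255.4). The plunger is up again and the other discs are still in the magazine.

```bash
python3 - <<'E'
from h import *
s=monitor.read_state();R=s["ee_rot"]
D=pix2w("side",(254.9,255.2),.01);G=np.array([.4624,-.2087]);d=G-D[:2];print(D,np.linalg.norm(d),np.degrees(np.arctan2(*d[::-1])),np.degrees(np.arctan2(-R[1,0],-R[0,0])))
u=d/np.linalg.norm(d)
a=D[:2]-.06*u
print(s["tcp_pos"],a,tool([*a-s["tcp_pos"][:2],0]),"down",(s["tcp_pos"][2]-.013)/.5)
E
```

```text
[ 0.4961289  -0.00867579  0.01      ] 0.20284802952919817 -99.57140721559213 -100.04394107960148
[0.63269683 0.00711339 0.18880433] [0.5061055  0.05048896] [ 0.0412657  -0.26443202 -0.00027658] down 0.35160865218245196
```

```bash
python3 -m inch '[{"fingers":0.28,"xyz":[0.041,-0.264,0],"turn":0},{"fingers":0.28,"xyz":[0.041,-0.264,0],"turn":0},{"fingers":0.28,"xyz":[0.041,-0.264,0],"turn":0},{"fingers":0.28,"xyz":[0.041,-0.264,0.05],"turn":0},{"fingers":0.28,"xyz":[0.041,-0.264,0.1],"turn":0},{"fingers":0.28,"xyz":[0.041,-0.264,0.15],"turn":0},{"fingers":0.28,"xyz":[0.041,-0.264,0.2],"turn":0},{"fingers":0.28,"xyz":[0.041,-0.264,0.25],"turn":0},{"fingers":0.28,"xyz":[0.041,-0.264,0.3],"turn":0},{"fingers":0.28,"xyz":[0.041,-0.264,0.31],"turn":0},{"fingers":0.28,"xyz":[0.041,-0.264,0.31],"turn":0},{"fingers":0.28,"xyz":[0.041,-0.264,0.31],"turn":0}]'
python3 -m inch '[{"fingers":0.28,"xyz":[0,0,0.02],"turn":0},{"fingers":0.28,"xyz":[0,0,0.035],"turn":0},{"fingers":0.28,"xyz":[0,0,0.041],"turn":0},{"fingers":0.28,"xyz":[0,0,0.041],"turn":0},{"fingers":0.28,"xyz":[0,0,0.041],"turn":0}]'
python3 - <<'E'
from h import *
im=optics.snapshot("side");cv2.imwrite("pics/side2.png",im[...,::-1]);crop(im,215,190,335,280,6,"pics/s3.png")
E
```

```text
clock: 5.42
tcp_pos: [0.506, 0.0504, 0.0336]
ee_rot: [[0.174, 0.985, -0.001], [0.985, -0.174, -0.0], [-0.001, -0.001, -1.0]]
wrist_force: [0.1, -0.4, -0.2]
finger_gap: 0.0244
clock: 5.83
tcp_pos: [0.5061, 0.0505, 0.0128]
ee_rot: [[0.174, 0.985, -0.0], [0.985, -0.174, 0.0], [-0.0, -0.0, -1.0]]
wrist_force: [0.0, 0.5, -0.2]
finger_gap: 0.0238
```

View pics/s3.png

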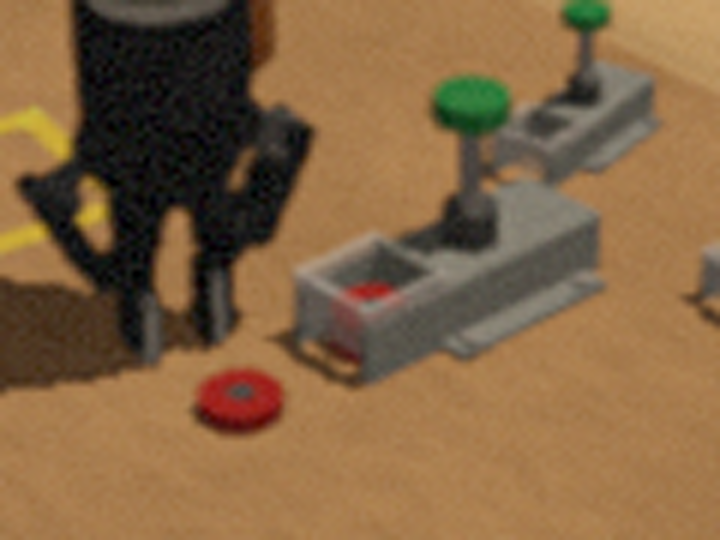

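The disc sits just ahead of the notch between the two fingertips, which clear the bench, and nothing has been touched. I start nudging.

```bash
python3 -m inch '[{"fingers":0.28,"xyz":[-0.02,0,0],"turn":0},{"fingers":0.28,"xyz":[-0.04,0,0],"turn":0},{"fingers":0.28,"xyz":[-0.055,0.001,0],"turn":0},{"fingers":0.28,"xyz":[-0.062,0.001,0],"turn":0},{"fingers":0.28,"xyz":[-0.069,0.001,0],"turn":0},{"fingers":0.28,"xyz":[-0.077,0.001,0],"turn":0},{"fingers":0.28,"xyz":[-0.087,0.001,0],"turn":0},{"fingers":0.28,"xyz":[-0.097,0.001,0],"turn":0},{"fingers":0.28,"xyz":[-0.107,0.001,0],"turn":0},{"fingers":0.28,"xyz":[-0.117,0.001,0],"turn":0},{"fingers":0.28,"xyz":[-0.127,0.001,0],"turn":0},{"fingers":0.28,"xyz":[-0.137,0.001,0],"turn":0}]'
```

```text
clock: 6.88
tcp_pos: [0.4945, -0.0174, 0.0128]
ee_rot: [[0.174, 0.985, -0.0], [0.985, -0.174, 0.0], [0.0, -0.0, -1.0]]
wrist_force: [0.5, -0.2, 0.0]
finger_gap: 0.0236
```

```bash
python3 -m inch '[{"fingers":0.28,"xyz":[-0.01,0,0],"turn":0},{"fingers":0.28,"xyz":[-0.022,0,0],"turn":0},{"fingers":0.28,"xyz":[-0.034,0,0],"turn":0},{"fingers":0.28,"xyz":[-0.046,0,0],"turn":0},{"fingers":0.28,"xyz":[-0.058,0,0],"turn":0},{"fingers":0.28,"xyz":[-0.07,0.001,0],"turn":0},{"fingers":0.28,"xyz":[-0.082,0.001,0],"turn":0},{"fingers":0.28,"xyz":[-0.094,0.001,0],"turn":0},{"fingers":0.28,"xyz":[-0.106,0.001,0],"turn":0},{"fingers":0.28,"xyz":[-0.116,0.001,0],"turn":0},{"fingers":0.28,"xyz":[-0.124,0.001,0],"turn":0},{"fingers":0.28,"xyz":[-0.13,0.001,0],"turn":0}]'
python3 - <<'E'
from h import *
im=optics.snapshot("side");cv2.imwrite("pics/side3.png",im[...,::-1]);crop(im,200,190,360,330,4,"pics/s4.png")
s=monitor.read_state();print(s["tcp_pos"])
E
```

```text
clock: 7.88
tcp_pos: [0.4837, -0.0816, 0.0128]
ee_rot: [[0.175, 0.985, 0.0], [0.985, -0.175, 0.0], [0.0, 0.0, -1.0]]
wrist_force: [0.1, -0.0, 0.5]
finger_gap: 0.0239
[ 0.48361314 -0.08200628  0.01280017]
```

View pics/s4.png

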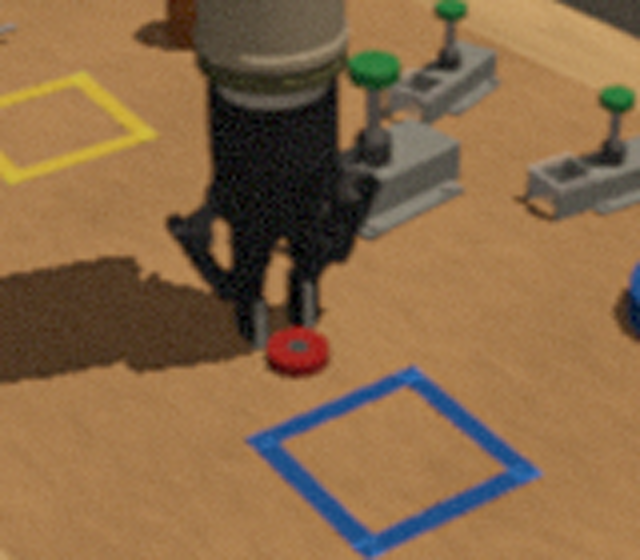

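The disc is nested against the fingertips at crop (298,347), i.e. (274.4,276.6), and heading for the blue square. I now work out the remaining distance.

```bash
python3 - <<'E'
from h import *
D=pix2w("side",(274.3,276.5),.01);s=monitor.read_state()
print(D, (D-s["tcp_pos"])@s["ee_rot"], tool([*(np.array([.4624,-.2087])-D[:2]),0]))
# square centre from side view: outer corners
c=[(412,367),(541,473),(368,558),(246,441)]
Q=np.array([pix2w("side",(200+a/4-.4,190+b/4-.4),0) for a,b in c]);print(Q,Q.mean(0))
E
```

```text
[ 0.47688058 -0.10947713  0.01      ] [-0.02822454 -0.0018239   0.00280443] [-2.00452177e-01  6.19555581e-03  3.07903939e-05]
[[ 0.52408031 -0.15691212  0.        ]
 [ 0.51395229 -0.27177276  0.        ]
 [ 0.39888128 -0.26027946  0.        ]
 [ 0.40813533 -0.14662724  0.        ]] [ 0.4612623  -0.20889789  0.        ]
```

```bash
python3 -m inch '[{"fingers":0.28,"xyz":[-0.01,0,0],"turn":0},{"fingers":0.28,"xyz":[-0.022,0,0],"turn":0},{"fingers":0.28,"xyz":[-0.034,0.001,0],"turn":0},{"fingers":0.28,"xyz":[-0.046,0.001,0],"turn":0},{"fingers":0.28,"xyz":[-0.058,0.001,0],"turn":0},{"fingers":0.28,"xyz":[-0.07,0.002,0],"turn":0},{"fingers":0.28,"xyz":[-0.082,0.002,0],"turn":0},{"fingers":0.28,"xyz":[-0.094,0.002,0],"turn":0},{"fingers":0.28,"xyz":[-0.106,0.003,0],"turn":0},{"fingers":0.28,"xyz":[-0.118,0.003,0],"turn":0},{"fingers":0.28,"xyz":[-0.126,0.003,0],"turn":0},{"fingers":0.28,"xyz":[-0.132,0.003,0],"turn":0}]'
python3 -m inch '[{"fingers":0.28,"xyz":[-0.01,0,0],"turn":0},{"fingers":0.28,"xyz":[-0.02,0,0],"turn":0},{"fingers":0.28,"xyz":[-0.031,0.001,0],"turn":0},{"fingers":0.28,"xyz":[-0.042,0.001,0],"turn":0},{"fingers":0.28,"xyz":[-0.052,0.001,0],"turn":0},{"fingers":0.28,"xyz":[-0.06,0.001,0],"turn":0},{"fingers":0.28,"xyz":[-0.066,0.001,0],"turn":0},{"fingers":0.28,"xyz":[-0.068,0.001,0],"turn":0},{"fingers":0.28,"xyz":[-0.069,0.001,0],"turn":0},{"fingers":0.28,"xyz":[-0.069,0.001,0],"turn":0},{"fingers":0.28,"xyz":[-0.069,0.001,0],"turn":0}]'
```

```text
clock: 8.93
tcp_pos: [0.4736, -0.147, 0.0128]
ee_rot: [[0.175, 0.985, -0.0], [0.985, -0.175, -0.0], [-0.0, -0.0, -1.0]]
wrist_force: [0.2, -1.0, 0.3]
finger_gap: 0.0237
clock: 9.85
tcp_pos: [0.4683, -0.1801, 0.0128]
ee_rot: [[0.174, 0.985, 0.0], [0.985, -0.174, 0.0], [0.0, -0.0, -1.0]]
wrist_force: [-0.4, 0.2, -0.4]
finger_gap: 0.0241
```

```bash
python3 -m inch '[{"fingers":0.28,"xyz":[0.02,0,0],"turn":0},{"fingers":0.28,"xyz":[0.05,0,0],"turn":0},{"fingers":0.28,"xyz":[0.07,0,-0.03],"turn":0},{"fingers":0.28,"xyz":[0.1,0,-0.1],"turn":0},{"fingers":0.28,"xyz":[0.1,0,-0.2],"turn":0},{"fingers":0.28,"xyz":[0.1,0,-0.3],"turn":0},{"fingers":0.28,"xyz":[0.1,0,-0.4],"turn":0},{"fingers":0.28,"xyz":[0.4,0,-0.4],"turn":0},{"fingers":0.28,"xyz":[0.5,0,-0.4],"turn":0},{"fingers":0.28,"xyz":[0.6,0,-0.4],"turn":0},{"fingers":0.28,"xyz":[0.7,0,-0.4],"turn":0},{"fingers":0.28,"xyz":[0.7,0,-0.4],"turn":0}]'
python3 -m inch '[{"fingers":0.28,"xyz":[0.2,0,0],"turn":0},{"fingers":0.28,"xyz":[0.3,0,0],"turn":0},{"fingers":0.28,"xyz":[0.3,0,0],"turn":0},{"fingers":0.28,"xyz":[0.3,0,0],"turn":0},{"fingers":0.28,"xyz":[0.3,0,0],"turn":0},{"fingers":0.28,"xyz":[0.3,0,0],"turn":0}]'
python3 - <<'E'
from h import *
im=optics.snapshot("top");cv2.imwrite("pics/top4.png",im[...,::-1]);
im=optics.snapshot("side");cv2.imwrite("pics/side4.png",im[...,::-1])
E
```

```text
clock: 10.85
tcp_pos: [0.5128, 0.076, 0.208]
ee_rot: [[0.174, 0.985, 0.001], [0.985, -0.174, 0.001], [0.001, 0.001, -1.0]]
wrist_force: [1.6, -0.3, -0.6]
finger_gap: 0.0238
clock: 11.35
tcp_pos: [0.5383, 0.2231, 0.2069]
ee_rot: [[0.171, 0.985, -0.001], [0.985, -0.171, -0.0], [-0.0, -0.001, -1.0]]
wrist_force: [0.6, -0.8, -1.0]
finger_gap: 0.0239
```

View pics/top4.png

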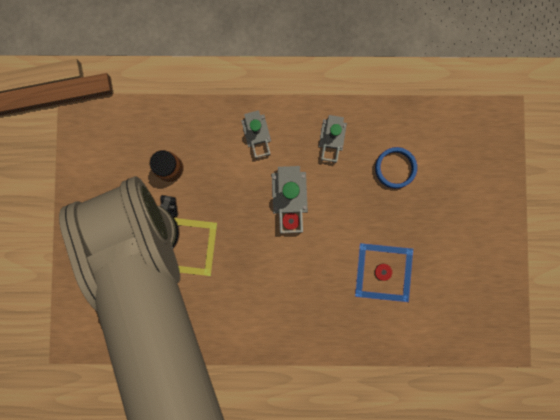

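The disc lies at (384,272), in the middle of the blue square. The jar, tape roll and dispenser are unchanged and the plunger is up. I do a numeric check and then hand in.

```bash
python3 - <<'E'
from h import *
for n,b in(("top",(360,250,410,295)),("side",(230,220,360,330))):
    im=cv2.imread(f"pics/{n}4.png");h=cv2.cvtColor(im,cv2.COLOR_BGR2HSV)
    m=cv2.inRange(h,(0,190,70),(6,255,255))|cv2.inRange(h,(172,190,70),(180,255,255))
    u0,v0,u1,v1=b;ys,xs=np.nonzero(m[v0:v1,u0:u1]);print(n,len(xs),pix2w(n,(xs.mean()+u0,ys.mean()+v0),.008))
s=monitor.read_state();print(s["clock"],np.abs(s["joint_vel"]).max(),s["wrist_force"])
d=cv2.absdiff(cv2.imread("pics/side0.png"),cv2.imread("pics/side4.png")).max(2);print("side screwdriver diff",np.median(d[195:220,140:205]),"jar",np.median(d[172:203,238:264]),"roll",np.median(d[250:280,355:396]))
ctrl.job_done()
E
```

```text
top 103 [ 0.46246608 -0.20614903  0.008     ]
side 140 [ 0.46456643 -0.20025539  0.008     ]
11.45 0.017903132777859248 [ 0.14971295 -0.62013925  0.74901256]
side screwdriver diff 11.0 jar 7.0 roll 6.0
the job is handed in; nothing more can be done
```

The disc is in the blue square and the job is handed in after about 11.5 s of the 48 s allowed.

**Plunger:** I pressed the large dispenser's green plunger once. The force rose to 13 N, past the spring's 7 N, so it reached its stop. It sprang back up, and one disc came out while the others stayed in the magazine.

**Nudging:** I pushed the disc about 200 mm across the bench with the two fingertips set 24 mm apart. I did not grip or lift it, and wrist force readings stayed around 1 N. The arm then backed off and rose clear of everything.

**Last checks:**
- **Disc position:** The top camera puts the disc at (0.462, -0.206) and the square's centre at (0.462, -0.209). The side camera puts it at (0.465, -0.200). The two disagree by about 6 mm, but either position leaves about 17 mm or more to the tape.
- **Other objects:** The jar, tape roll and dispenser look unchanged in the top view. The screwdriver was hidden by the arm there, so I compared before and after side pictures for it, the jar and the roll. The differences were small. The screwdriver's was the largest, at a median of 11 grey levels against 6 to 7 for the other two. The arm's shadow might explain it, but I did not look into it. I moved nothing near the screwdriver at bench height.

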